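Slide the pot under the spout and start the pump

TASK

Push the grey pot across the slats up to the metal water tank, so that the tank's spout hangs well over the pot's mouth; then flip the long pump lever past its centre so that it snaps over to its other position, leaning to the cable end of its box. Only push with the fingers: do not lift or tip the pot. Leave the short lamp lever as it is and everything else where it stands.

Things in the scene. Friction and masses are not known exactly. Their poses are not given: they have to be found in the camera images.
- tank: Fixed metal water tank standing on the slatted shelf (shelf top 16 mm above the table), a box 100 mm (x) by 140 mm (y) by 125 mm tall with a low black filler cap; origin at the centre of its underside, z up. Its front face (x = -50 mm), with the spout, faces roughly towards the robot.
- spout (a point): Mouth of the brass spout on the tank's front face, at x -80, y 0, z +91 mm in the tank's frame, 30 mm out from the face; the pipe is 10 mm thick, and its lower end is 21 mm higher than the pot's rim.
- pot: Grey hard silicone pot, a straight round cylinder 84 mm in diameter and 70 mm tall, wall 4 mm, about 0.25 kg, partly filled, open on top, loose on the shelf in front of the tank; origin at the centre of its underside, z up. When it touches the tank's front face squarely, its axis is 92 mm in front of the tank's origin, 12 mm in front of the spout's mouth.
- pump_box: Fixed weatherproof switch box of the pump, 80 mm (x) by 64 mm (y) by 50 mm tall, on the shelf; origin at the centre of its underside, z up. A black cable stub sticks out of its far end (+x); the -x end faces roughly towards the robot. The lever stands on the middle of its top.
- pump (a joint): Angle of the long steel pump lever (rad) about the y axis of its box, pivot 50 mm above the box's underside. It has an over-centre spring and only two stable positions: -0.45 = off, leaning to the box's -x end (as found); 0 = upright; +0.45 = on, leaning to the +x (cable) end. It takes about 2 N at the ball; past 0 it snaps over by itself.
- pump_tip (a point): Top of the pump lever: 58 mm from the pivot along the lever. The lever is a 10 mm rod with a ball of 18 mm diameter at its end.
- lamp_box: Fixed switch box of the lamp, like the pump's box but with a short lever; the two boxes may have changed places. Origin and axes as for the pump's box.
- lamp (a joint): Angle of the short lamp lever (rad), 30 mm long with a 12 mm ball; -0.45 off (as found), +0.45 on. To be left off.
- saucer: White ceramic saucer, 92 mm across, 16 mm tall, loose; origin at the centre of its underside. Leave alone.
- cloche: Small glass cloche, 92 mm across, 126 mm tall, loose; origin at the centre of its underside. Leave alone.
- bulb_planter: Steel bulb planter standing upright, a tube 66 mm across with a wooden cross handle along its y (100 mm), 190 mm tall, loose; origin at the centre of its underside. Leave alone.
- watering_can: Yellow plastic watering can, body 116 mm across, spout reaching 148 mm to its -x, handle 96 mm to its +x, 141 mm tall, loose; origin at the centre of its underside. Leave alone.
- clay_pot: Small terracotta pot, 60 mm across, 48 mm tall, loose; origin at the centre of its underside. Leave alone.
- brush: Wooden hand brush lying flat along its x, 160 mm long, loose; origin under its middle. Leave alone.
There are look-alikes about, which are no part of the job. Leave any blue, pink or purple look-alike of the pot alone.

How it is judged (in metres and radians):
On the way, in this order (a step that is already met when the one before it is completed fails the run):
1. the pot stands under the spout, pump still off (horizontal distance between spout and pot below 0.03 m and angle between pot's own z axis and vertical below 0.1 rad and value of joint pump below -0.2 rad), for 0.2 s.
2. the pump lever has snapped over (value of joint pump above 0.35 rad), for 0.2 s.
At the end, for the whole second after the job is handed in: The pot stands upright and still on the shelf with its axis within 30 mm (seen from above) of the spout's mouth, the pump lever rests over centre in its on position (above 0.35 rad), and the lamp lever is still off (horizontal distance between spout and pot below 0.03 m and angle between pot's own z axis and vertical below 0.1 rad and linear speed of pot below 0.02 m/s and height (world z) of pot below 0.022 m and value of joint pump above 0.35 rad and value of joint lamp below -0.3 rad); the robot touches nothing.
It fails at once if the pot is lifted 20 mm off the shelf (height (world z) of pot above 0.036 m).
It fails at once if the pot is tipped over 0.35 rad (angle between pot's own z axis and vertical above 0.35 rad).
It fails at once if the lamp lever is flipped (value of joint lamp above 0 rad).
It fails at once if a bystander is moved more than 25 mm (distance of any of saucer, cloche, bulb_planter, watering_can, clay_pot, brush from where it was at the start of the episode above 0.025 m).
It also fails if it takes over 51 s, if anything falls off the work surface, if the arm or the gripper's body presses on something with over 40 N, if the wrist force passes 120 N, or if a joint passes its speed limit or range.

ROBOT

A 6-joint arm with a two-finger parallel gripper is mounted at the origin on the work surface. World frame = base frame: x ahead of the robot, y to its left, z up, the work surface at z = 0. Lengths are in mm, angles in rad, forces in N, time in s.
With the tool pointing down it reaches from about 300 to 775 mm from the base axis. Payload 14.6 kg.
Tool frame: the origin (TCP) lies at the very end of the fingers, on their centre line; the grasp point (between the pads) lies 19 mm behind it; z points along the fingers, y is the line along which they close (so a half turn about z gives the same grasp; the last joint's range is limited). The gripper opens to 94 mm and grips with 3 to 60 N. Pads are 16 mm wide; open, the fingers measure 119 mm over their backs; the gripper's body (75 mm by 177 mm) begins 78 mm behind the grasp point.
Start: joints at [1.076, 0.3, 1.521, -0, 1.321, -0.067], TCP at [228.175, 500.425, 167.846] pointing down, gripper open.
Joint ranges: [-3.03, 3.03], [-0.79, 2.21], [0.23, 2.52], [-1.04, 4.18], [0, 3.07], [-2.55, 2.55]. Speed limits (rad/s): [2.22, 2.22, 2.57, 3.14, 3.14, 3.14].

INTERFACE

Orientations are given as [roll, pitch, yaw] about the fixed x, y, z axes, in that order (R = Rz(yaw) Ry(pitch) Rx(roll)).
In Python, from cell import manip gives the robot as it stands. The module is installed in compiled form; this text tells all that it offers.
- The arm moves only by the shell command python3 -m inch 'ROWS' [FORCE]. ROWS is JSON, a list of rows, each an object of numbers: "gripper": the opening, from 0 (shut) to 1 (fully open); "dx", "dy", "dz": the shift along the world's x, y, z in m; "wx", "wy", "wz": the turn, a rotation vector about the world's x, y, z in degrees. A call has exactly 5 rows; each row is the pose to reach, as a shift and turn from the pose commanded when the call began; what a row does not reach only later rows make up. A row lasts 1/12 s, in which the tool goes at most 41.7 mm and 7.16 degrees, less where a joint would pass 70% of its speed; a pose out of reach is approached as far as the arm can. A call with a gripper value outside its range is refused whole. The fingers move at their own pace and stop on an object; FORCE is the grip in N (left out, the last holds). Time passes only in rows, so rows that repeat a pose let the fingers close, or fill a call up. It gives the time, the measured TCP pose, the force, the opening and the grip force at its end, in the units of the state.
- manip.read_state(): the state, without advancing time (a new reading comes with each control period).
- manip.camera(name): name is "side" or "top" or "wrist"; returns the picture (384x512x3 uint8, blue, green, red); there is no depth.
- manip.camera_info(name): a dict with "camera_matrix" (3x3 intrinsics, pixels), "R" (3x3) and "t" (3): a world point X has camera coordinates R X + t; the wrist camera has in their place "tool_from_camera" (4x4, takes a point from camera to tool coordinates, whose origin is the TCP and whose axes are the flange's). Camera axes: x right, y down, z forward; pixel columns grow to the right and rows downward; lengths in mm; the calibration is good to about 2 mm. A picture is of the moment at which its call begins: read the wrist's pose just before it. camera_info takes no time and is no camera call.
- manip.sign_off(): hands the job in; it is judged then, once.
The state is a dict: "clock": time; "joints": joint angles; "qd": joint speeds; "effort": joint torques, N m; "eef_pos": TCP position; "eef_rot": TCP orientation; "wrist_force": force on the tool from outside, world axes, zero at the start; "moment": the same for the moment, N m; "finger_gap": finger opening in mm; "finger_force": force on a finger pad.
Only numpy, scipy, OpenCV 4.12 (cv2) and the standard library are available. Lean on these libraries where they do the work, as an engineer would, in place of code of your own. Each camera call takes 0.05 s, during which the arm holds its last target. There are 200 camera calls.

## Working session

There is one attempt and no reset: what is moved stays moved. The work goes in short steps, Python scripts to look and compute and a shell command to move; the robot and the scene stay as the last step left them, time stands still between calls to the robot, and variables do not carry over. Pictures are saved under pics/ and viewed, at most 10 in all, crops included, and the job is handed in when it is done.

```bash
mkdir -p pics
python3 - <<'E'
from cell import manip
import cv2
for n in("top","side"):
    cv2.imwrite(f"pics/{n}0.png",manip.camera(n)); i=manip.camera_info(n); print(n,i)
print(manip.read_state())
E
```

```text
top {'camera_matrix': array([[475.01038538,   0.        , 251.35522469],
       [  0.        , 475.01038538, 195.78627716],
       [  0.        ,   0.        ,   1.        ]]), 'R': array([[ 0.01303679, -0.99990499, -0.00447822],
       [-0.99121782, -0.01233385, -0.13166288],
       [ 0.13159514,  0.00615535, -0.99128444]]), 't': array([  40.95510274,  525.60469558, 1692.25731207])}
side {'camera_matrix': array([[439.06493446,   0.        , 252.37900856],
       [  0.        , 439.06493446, 192.45552302],
       [  0.        ,   0.        ,   1.        ]]), 'R': array([[ 0.75886677, -0.65121328,  0.00651815],
       [-0.38323046, -0.45463074, -0.80401822],
       [ 0.52655069,  0.60764476, -0.59456893]]), 't': array([-352.82680256,  289.89648977, 1032.60382734])}
{'clock': 0.1, 'joints': array([ 1.07641206e+00,  3.00417476e-01,  1.52150513e+00,  1.55330262e-06,
        1.32068811e+00, -6.65782864e-02]), 'qd': array([-0.00131302, -0.00178635, -0.00204874,  0.00070609,  0.00288884,
        0.00068237]), 'effort': array([ 1.40149579e-03, -5.32639825e+01, -3.53287625e+01,  7.09608220e-02,
        2.34620314e-02, -2.35176043e-05]), 'eef_pos': array([228.04674198, 500.20286512, 167.34788769]), 'eef_rot': array([-3.14057694e+00, -6.92325395e-05,  2.71378625e+00]), 'wrist_force': array([-0.2573135 , -0.17972811,  0.74065689]), 'moment': array([ 0.02390081,  0.01026366, -0.01685756]), 'finger_force': 0.0, 'finger_gap': 94.14722842638916}
```

View pics/top0.png

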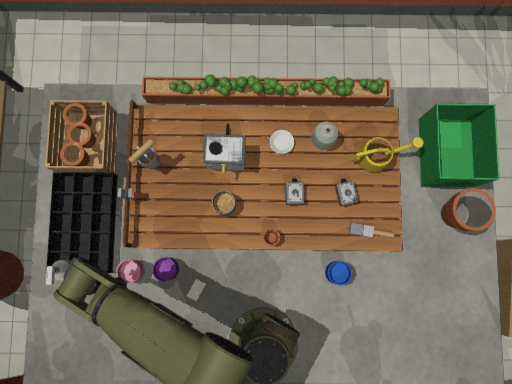

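View pics/side0.png

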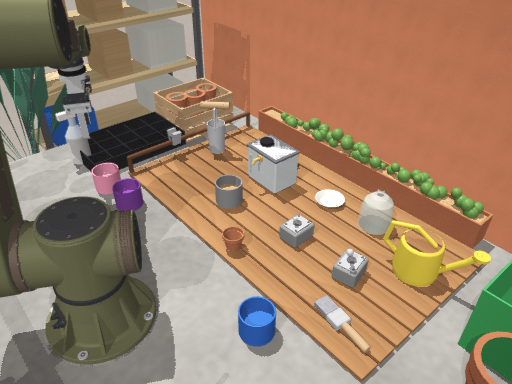

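Pot candidates in the top view are grey (224,204), pink (130,271), purple (165,269) and blue (339,272), and I choose the grey one. The tank is at (224,150). The lever boxes are at (295,192) and (347,193), so I'll check which one has the long lever in a close crop.

Run:
```python
import cv2, numpy as np
t=cv2.imread("pics/top0.png"); s=cv2.imread("pics/side0.png")
a=cv2.resize(t[120:220,195:365],None,fx=4.7,fy=4.7,interpolation=cv2.INTER_CUBIC)
cv2.imwrite("pics/topc.png",a)
b=cv2.resize(s[130:290,210:370],(600,600),interpolation=cv2.INTER_CUBIC)
cv2.imwrite("pics/sidec.png",b); print(a.shape)
```

```text
(470, 799, 3)
```

View pics/topc.png

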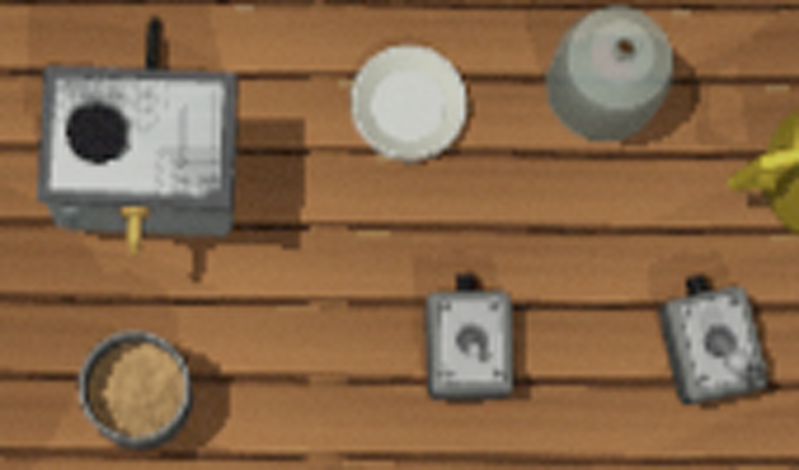

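View pics/sidec.png

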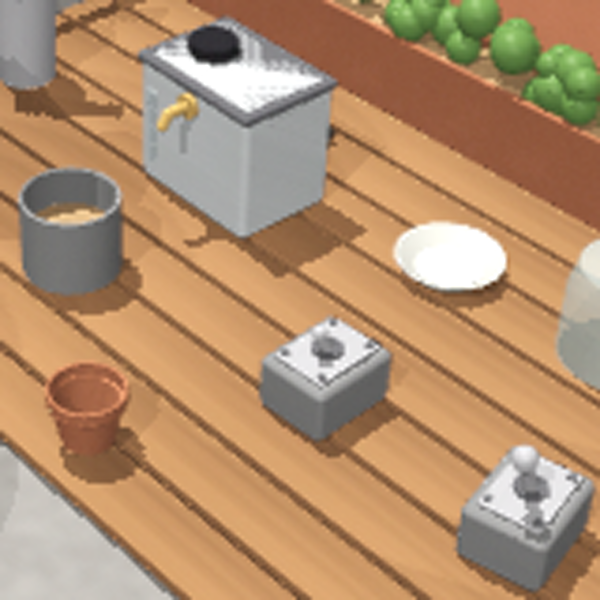

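```bash
cat > h.py <<'E'
import numpy as np
from cell import manip
def ray(n,u,v,z):
    i=manip.camera_info(n);R=i["R"];C=-R.T@i["t"]
    d=R.T@np.linalg.solve(i["camera_matrix"],[u,v,1.]); return C+d*(z-C[2])/d[2]
def proj(n,X):
    i=manip.camera_info(n);p=i["camera_matrix"]@(i["R"]@np.array(X,float)+i["t"]);return p[:2]/p[2]
tc=lambda u,v,z: ray("top",195+(u+.5)/4.7-.5,120+(v+.5)/4.7-.5,z)
sc=lambda u,v,z: ray("side",210+(u+.5)/3.75-.5,130+(v+.5)/3.75-.5,z)
E
python3 - <<'E'
from h import *
np.set_printoptions(precision=1,suppress=True)
i=manip.camera_info("top");print("C",-i["R"].T@i["t"])
print("pot",tc(135,389,86),sc(71,198,86))
print("spout",tc(133,250,107),sc(163,128,107))
print("tank top",[tc(*p,141) for p in[(47,68),(237,70),(230,203),(43,197)]])
print("tank top side",[sc(*p,141) for p in[(142,55),(230,20),(334,83),(245,122)]])
print("pump top",[tc(*p,66) for p in[(665,303),(744,289),(768,383),(690,403)]])
print("pump top side",[sc(*p,66) for p in[(462,490),(515,443),(592,482),(542,537)]])
print("lamp top",[tc(*p,66) for p in[(428,293),(512,291),(512,397),(430,397)]])
print("ball",tc(752,372,118),sc(525,460,118))
print("clay",tc((272-195)*4.7,(237-120)*4.7,64))
E
```

```text
C [ 297.8   37.  1746.9]
pot [493.6 145.7  86. ] [489.3 139.5  86. ]
spout [595.5 148.  107. ] [592.3 146.  107. ]
tank top [array([725.1, 212.1, 141. ]), array([725.2,  71.7, 141. ]), array([625.2,  75.4, 141. ]), array([628. , 212.5, 141. ])]
tank top side [array([618.6, 204.3, 141. ]), array([717., 201., 141.]), array([710.9,  67.1, 141. ]), array([613.5,  70.7, 141. ])]
pump top [array([ 567. , -255.2,   66. ]), array([ 578.5, -315.5,   66. ]), array([ 506.6, -332.6,   66. ]), array([ 490.6, -273.3,   66. ])]
pump top side [array([ 497.1, -269.1,   66. ]), array([ 559. , -262.9,   66. ]), array([ 569. , -320.3,   66. ]), array([ 504.3, -330.2,   66. ])]
lamp top [array([572.4, -74.8,  66. ]), array([ 574.8, -138.8,   66. ]), array([ 493.5, -138.7,   66. ]), array([492.7, -76.6,  66. ])]
ball [ 508.1 -309.5  118. ] [ 503.7 -307.6  118. ]
clay [376.6 -26.   64. ]
```

Side crop: the right-hand box (525,457) has the long lever with the ball, so it is the pump. The left one (325,345) has the short lamp lever. Tank ≈ (671,141), spout ≈ (593,144) and pot ≈ (492,143). The sizes match the description (tank top 100×140, boxes 80×64). I move behind the pot with the fingers half open across y.

```bash
python3 -m inch '[{"gripper":0.5,"dx":0.02,"dy":-0.035,"dz":0,"wz":6},{"gripper":0.5,"dx":0.04,"dy":-0.07,"dz":0,"wz":12},{"gripper":0.5,"dx":0.06,"dy":-0.105,"dz":0,"wz":18},{"gripper":0.5,"dx":0.08,"dy":-0.14,"dz":0,"wz":24.5},{"gripper":0.5,"dx":0.10,"dy":-0.175,"dz":0,"wz":24.5}]'
python3 -m inch '[{"gripper":0.5,"dx":0.02,"dy":-0.035,"dz":0},{"gripper":0.5,"dx":0.04,"dy":-0.07,"dz":0},{"gripper":0.5,"dx":0.06,"dy":-0.105,"dz":0},{"gripper":0.5,"dx":0.08,"dy":-0.14,"dz":0},{"gripper":0.5,"dx":0.09,"dy":-0.17,"dz":0}]'
python3 -c "
from h import *;import cv2
print(manip.read_state());cv2.imwrite('pics/w1.png',manip.camera('wrist'));print(manip.camera_info('wrist'))"
```

```text
{'clock': 0.1, 'joints': array([ 1.07641206e+00,  3.00417476e-01,  1.52150513e+00,  1.55330262e-06,
        1.32068811e+00, -6.65782864e-02]), 'qd': array([-0.00131302, -0.00178635, -0.00204874,  0.00070609,  0.00288884,
        0.00068237]), 'effort': array([ 1.40149579e-03, -5.32639825e+01, -3.53287625e+01,  7.09608220e-02,
        2.34620314e-02, -2.35176043e-05]), 'eef_pos': array([228.04674198, 500.20286512, 167.34788769]), 'eef_rot': array([-3.14057694e+00, -6.92325395e-05,  2.71378625e+00]), 'wrist_force': array([-0.2573135 , -0.17972811,  0.74065689]), 'moment': array([ 0.02390081,  0.01026366, -0.01685756]), 'finger_force': 0.0, 'finger_gap': 94.14722842638916}
{'camera_matrix': array([[329.32258783,   0.        , 253.16975818],
       [  0.        , 329.32258783, 192.18815494],
       [  0.        ,   0.        ,   1.        ]]), 'tool_from_camera': array([[ 5.47309460e-04, -9.63161549e-01, -2.68922908e-01,
         7.88164408e+01],
       [ 9.99999849e-01,  5.40971074e-04,  9.76742396e-05,
        -8.84791541e-01],
       [ 5.14034425e-05, -2.68922921e-01,  9.63161700e-01,
        -2.15375282e+02],
       [ 0.00000000e+00,  0.00000000e+00,  0.00000000e+00,
         1.00000000e+00]])}validation failed for argument at $[0]...
validation failed for argument at $[0]...
```

View pics/w1.png

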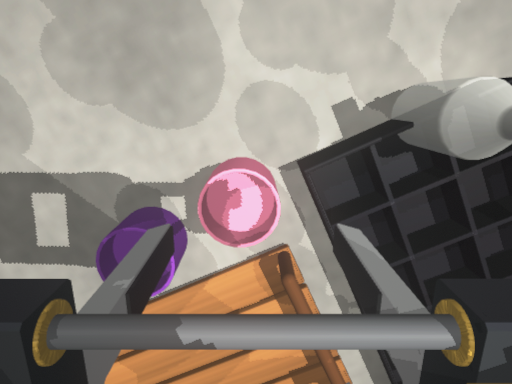

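The moves were refused, and the arm is still over the pink and purple pots. The rows probably need all seven keys, so I'll try that.

```bash
python3 -m inch '[{"gripper":0.5,"dx":0.02,"dy":-0.035,"dz":0,"wx":0,"wy":0,"wz":6},{"gripper":0.5,"dx":0.04,"dy":-0.07,"dz":0,"wx":0,"wy":0,"wz":12},{"gripper":0.5,"dx":0.06,"dy":-0.105,"dz":0,"wx":0,"wy":0,"wz":18},{"gripper":0.5,"dx":0.08,"dy":-0.14,"dz":0,"wx":0,"wy":0,"wz":24.5},{"gripper":0.5,"dx":0.10,"dy":-0.175,"dz":0,"wx":0,"wy":0,"wz":24.5}]'
```

```text
clock: 0.57
eef_pos: [328.1, 324.5, 167.7]
eef_rot: [-3.142, -0.0, -3.134]
wrist_force: [1.1, 0.3, 0.3]
finger_gap: 64.0
finger_force: 0.0
```

```bash
python3 -m inch '[{"gripper":0.5,"dx":0.02,"dy":-0.036,"dz":0,"wx":0,"wy":0,"wz":0},{"gripper":0.5,"dx":0.04,"dy":-0.072,"dz":0,"wx":0,"wy":0,"wz":0},{"gripper":0.5,"dx":0.06,"dy":-0.108,"dz":0,"wx":0,"wy":0,"wz":0},{"gripper":0.5,"dx":0.08,"dy":-0.144,"dz":0,"wx":0,"wy":0,"wz":0},{"gripper":0.5,"dx":0.092,"dy":-0.181,"dz":0,"wx":0,"wy":0,"wz":0}]'
python3 -c "
from h import *;import cv2
print(manip.read_state()['eef_pos']);cv2.imwrite('pics/w2.png',manip.camera('wrist'))"
```

```text
clock: 0.98
eef_pos: [420.8, 143.1, 167.8]
eef_rot: [3.142, 0.0, 3.141]
wrist_force: [0.7, 0.1, 0.4]
finger_gap: 47.4
finger_force: 0.0
[420.79020113 143.10284236 167.82634699]
```

View pics/w2.png

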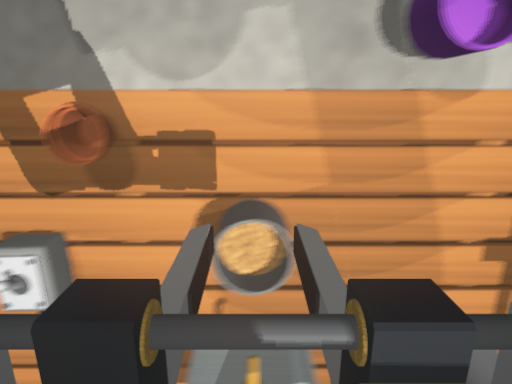

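The wrist view shows the grey pot's rim centred at about (253,252) between the fingers, and the brass spout at about (254,370).

```bash
cat >> h.py <<'E'
from scipy.spatial.transform import Rotation as Ro
def wray(u,v,z,pos,rot):
    i=manip.camera_info("wrist");T=i["tool_from_camera"];R=Ro.from_euler("xyz",rot).as_matrix()
    C=R@T[:3,3]+pos;d=R@T[:3,:3]@np.linalg.solve(i["camera_matrix"],[u,v,1.]);return C+d*(z-C[2])/d[2]
E
python3 -c "
from h import *
s=manip.read_state();p,r=s['eef_pos'],s['eef_rot']
for q in[(253,253,86),(214,253,86),(293,253,86),(253,293,86),(254,372,107)]:print(wray(*q,p,r).round(1))"
```

```text
[488.1 137.1  86. ]
[488.   98.6  86. ]
[488.2 176.6  86. ]
[533. 137.  86.]
[611.6 137.8 107. ]
```

```bash
python3 -c "
from h import *
s=manip.read_state();p,r=s['eef_pos'],s['eef_rot'];print(p,r,s['qd'].round(3))
for q in[(253,253,86),(254,372,107)]:print(wray(*q,p,r).round(1))
for n in('top','side'):
  for X in [(420.8,143,168),(488,137,86),(492,143,86)]: print(n,proj(n,X).round(1))"
```

```text
[421.9490426  138.20363617 167.69840354] [-3.14007991e+00  2.08079452e-04  3.13797783e+00] [0.13  0.001 0.006 0.008 0.003 0.187]
[488.1 137.1  86. ]
[611.6 137.8 107. ]
top [222.1 221.2]
top [225.8 204. ]
top [224.1 202.8]
side [208.  167.2]
side [228.7 183. ]
side [228.6 181.6]
```

The arm was still settling, but with the pose at the moment of the picture the pot comes out at about (487,142) and the spout at y≈143. These agree with the top view. I'm descending behind the pot.

```bash
python3 -m inch '[{"gripper":0.5,"dx":0,"dy":-0.001,"dz":-0.035,"wx":0,"wy":0,"wz":0},{"gripper":0.5,"dx":0,"dy":-0.001,"dz":-0.07,"wx":0,"wy":0,"wz":0},{"gripper":0.5,"dx":0,"dy":-0.001,"dz":-0.105,"wx":0,"wy":0,"wz":0},{"gripper":0.5,"dx":0,"dy":-0.001,"dz":-0.13,"wx":0,"wy":0,"wz":0},{"gripper":0.5,"dx":0,"dy":-0.001,"dz":-0.136,"wx":0,"wy":0,"wz":0}]'
python3 -m inch '[{"gripper":0.5,"dx":0.004,"dy":0,"dz":0,"wx":0,"wy":0,"wz":0},{"gripper":0.5,"dx":0.008,"dy":0,"dz":0,"wx":0,"wy":0,"wz":0},{"gripper":0.5,"dx":0.012,"dy":0,"dz":0,"wx":0,"wy":0,"wz":0},{"gripper":0.5,"dx":0.016,"dy":0,"dz":0,"wx":0,"wy":0,"wz":0},{"gripper":0.5,"dx":0.02,"dy":0,"dz":0,"wx":0,"wy":0,"wz":0}]'
```

```text
clock: 1.45
eef_pos: [417.5, 143.5, 28.3]
eef_rot: [-3.14, -0.006, 3.141]
wrist_force: [-0.6, -0.1, -0.2]
finger_gap: 47.2
finger_force: 0.0
clock: 1.87
eef_pos: [441.0, 144.2, 33.0]
eef_rot: [3.141, 0.002, 3.141]
wrist_force: [-0.2, -0.1, -0.5]
finger_gap: 46.9
finger_force: 0.0
```

```bash
python3 -m inch '[{"gripper":0.5,"dx":0.005,"dy":0,"dz":0,"wx":0,"wy":0,"wz":0},{"gripper":0.5,"dx":0.010,"dy":0,"dz":0,"wx":0,"wy":0,"wz":0},{"gripper":0.5,"dx":0.015,"dy":0,"dz":0,"wx":0,"wy":0,"wz":0},{"gripper":0.5,"dx":0.020,"dy":0,"dz":0,"wx":0,"wy":0,"wz":0},{"gripper":0.5,"dx":0.025,"dy":0,"dz":0,"wx":0,"wy":0,"wz":0}]'
python3 -m inch '[{"gripper":0.5,"dx":0.005,"dy":0,"dz":0,"wx":0,"wy":0,"wz":0},{"gripper":0.5,"dx":0.010,"dy":0,"dz":0,"wx":0,"wy":0,"wz":0},{"gripper":0.5,"dx":0.015,"dy":0,"dz":0,"wx":0,"wy":0,"wz":0},{"gripper":0.5,"dx":0.020,"dy":0,"dz":0,"wx":0,"wy":0,"wz":0},{"gripper":0.5,"dx":0.025,"dy":0,"dz":0,"wx":0,"wy":0,"wz":0}]'
python3 -m inch '[{"gripper":0.5,"dx":0.005,"dy":0,"dz":0,"wx":0,"wy":0,"wz":0},{"gripper":0.5,"dx":0.010,"dy":0,"dz":0,"wx":0,"wy":0,"wz":0},{"gripper":0.5,"dx":0.015,"dy":0,"dz":0,"wx":0,"wy":0,"wz":0},{"gripper":0.5,"dx":0.020,"dy":0,"dz":0,"wx":0,"wy":0,"wz":0},{"gripper":0.5,"dx":0.025,"dy":0,"dz":0,"wx":0,"wy":0,"wz":0}]'
python3 -c "
from h import *;import cv2
print(manip.read_state()['eef_pos'])
a=manip.camera('top')[110:230,170:290];b=manip.camera('side')[110:230,190:310]
cv2.imwrite('pics/p3.png',cv2.resize(np.hstack([a,b]),(800,400),interpolation=cv2.INTER_CUBIC))"
```

```text
clock: 2.28
eef_pos: [465.0, 144.1, 31.8]
eef_rot: [-3.141, -0.001, 3.141]
wrist_force: [-4.3, 1.2, 3.1]
finger_gap: 46.9
finger_force: 2.5
clock: 2.7
eef_pos: [490.0, 143.9, 31.8]
eef_rot: [-3.141, -0.001, 3.141]
wrist_force: [-5.0, -0.6, 4.4]
finger_gap: 47.2
finger_force: 2.6
clock: 3.12
eef_pos: [515.0, 144.0, 31.8]
eef_rot: [-3.141, -0.001, 3.141]
wrist_force: [-5.3, -0.3, 3.9]
finger_gap: 46.8
finger_force: 2.6
[515.03650123 143.95520063  31.78907092]
```

View pics/p3.png

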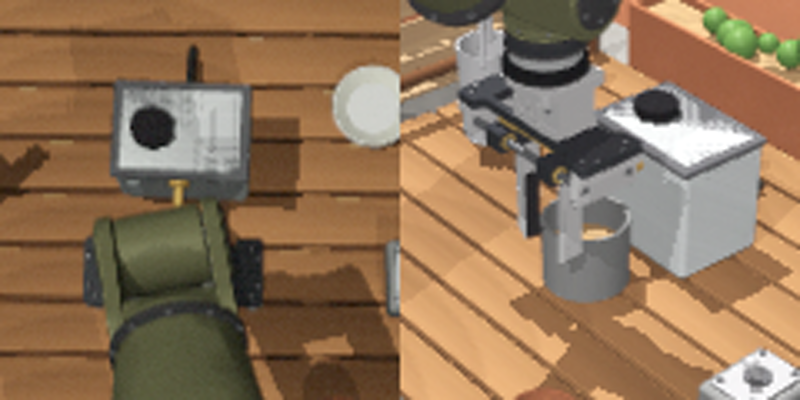

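The pot is upright against both fingers, with its axis at about x 558. I'm pushing the remaining ~18 mm gently and watching the force.

```bash
python3 -m inch '[{"gripper":0.5,"dx":0.003,"dy":0,"dz":0,"wx":0,"wy":0,"wz":0},{"gripper":0.5,"dx":0.006,"dy":0,"dz":0,"wx":0,"wy":0,"wz":0},{"gripper":0.5,"dx":0.009,"dy":0,"dz":0,"wx":0,"wy":0,"wz":0},{"gripper":0.5,"dx":0.012,"dy":0,"dz":0,"wx":0,"wy":0,"wz":0},{"gripper":0.5,"dx":0.014,"dy":0,"dz":0,"wx":0,"wy":0,"wz":0}]'
python3 -m inch '[{"gripper":0.5,"dx":0.001,"dy":0,"dz":0,"wx":0,"wy":0,"wz":0},{"gripper":0.5,"dx":0.002,"dy":0,"dz":0,"wx":0,"wy":0,"wz":0},{"gripper":0.5,"dx":0.003,"dy":0,"dz":0,"wx":0,"wy":0,"wz":0},{"gripper":0.5,"dx":0.0035,"dy":0,"dz":0,"wx":0,"wy":0,"wz":0},{"gripper":0.5,"dx":0.004,"dy":0,"dz":0,"wx":0,"wy":0,"wz":0}]'
```

```text
clock: 3.63
eef_pos: [529.1, 144.0, 31.8]
eef_rot: [-3.142, -0.0, 3.141]
wrist_force: [-2.3, -0.1, 0.8]
finger_gap: 47.1
finger_force: 1.4
clock: 4.05
eef_pos: [532.8, 144.1, 31.8]
eef_rot: [-3.142, -0.0, 3.141]
wrist_force: [-2.8, 0.6, -0.7]
finger_gap: 47.3
finger_force: 1.4
```

```bash
python3 -m inch '[{"gripper":0.5,"dx":0.0005,"dy":0,"dz":0,"wx":0,"wy":0,"wz":0},{"gripper":0.5,"dx":0.001,"dy":0,"dz":0,"wx":0,"wy":0,"wz":0},{"gripper":0.5,"dx":0.0015,"dy":0,"dz":0,"wx":0,"wy":0,"wz":0},{"gripper":0.5,"dx":0.002,"dy":0,"dz":0,"wx":0,"wy":0,"wz":0},{"gripper":0.5,"dx":0.002,"dy":0,"dz":0,"wx":0,"wy":0,"wz":0}]'
python3 -m inch '[{"gripper":0.5,"dx":-0.01,"dy":0,"dz":0,"wx":0,"wy":0,"wz":0},{"gripper":0.5,"dx":-0.03,"dy":0,"dz":0,"wx":0,"wy":0,"wz":0},{"gripper":0.5,"dx":-0.06,"dy":0,"dz":0,"wx":0,"wy":0,"wz":0},{"gripper":0.5,"dx":-0.09,"dy":0,"dz":0,"wx":0,"wy":0,"wz":0},{"gripper":0.5,"dx":-0.10,"dy":0,"dz":0,"wx":0,"wy":0,"wz":0}]'
python3 -m inch '[{"gripper":0,"dx":0,"dy":0,"dz":0.04,"wx":0,"wy":0,"wz":0},{"gripper":0,"dx":0,"dy":-0.03,"dz":0.08,"wx":0,"wy":0,"wz":0},{"gripper":0,"dx":0,"dy":-0.06,"dz":0.12,"wx":0,"wy":0,"wz":0},{"gripper":0,"dx":0,"dy":-0.1,"dz":0.15,"wx":0,"wy":0,"wz":0},{"gripper":0,"dx":0,"dy":-0.14,"dz":0.16,"wx":0,"wy":0,"wz":0}]'
python3 -m inch '[{"gripper":0,"dx":0,"dy":-0.04,"dz":0,"wx":0,"wy":0,"wz":0},{"gripper":0,"dx":-0.01,"dy":-0.08,"dz":0,"wx":0,"wy":0,"wz":0},{"gripper":0,"dx":-0.01,"dy":-0.12,"dz":0,"wx":0,"wy":0,"wz":0},{"gripper":0,"dx":-0.01,"dy":-0.16,"dz":0,"wx":0,"wy":0,"wz":0},{"gripper":0,"dx":-0.01,"dy":-0.19,"dz":0,"wx":0,"wy":0,"wz":0}]'
python3 -c "
from h import *;import cv2
a=manip.camera('top')[110:230,170:290];b=manip.camera('side')[110:230,190:310];c=manip.camera('side')[220:300,310:390]
c=cv2.resize(c,(400,400),interpolation=cv2.INTER_CUBIC)
cv2.imwrite('pics/p4.png',np.hstack([cv2.resize(np.vstack([a,b]),(280,560),interpolation=cv2.INTER_CUBIC),cv2.copyMakeBorder(c,0,160,0,0,0)]))"
```

```text
clock: 4.47
eef_pos: [534.9, 144.1, 31.9]
eef_rot: [3.142, 0.0, 3.141]
wrist_force: [-2.7, 0.8, 0.1]
finger_gap: 46.8
finger_force: 1.2
clock: 4.88
eef_pos: [432.1, 144.0, 31.6]
eef_rot: [-3.141, -0.001, -3.141]
wrist_force: [-0.4, 0.0, -0.5]
finger_gap: 47.2
finger_force: 0.0
clock: 5.3
eef_pos: [435.7, 23.9, 186.2]
eef_rot: [-3.141, 0.005, -3.14]
wrist_force: [1.4, -0.9, 0.6]
finger_gap: 16.9
finger_force: 0.0
clock: 5.72
eef_pos: [424.6, -168.5, 183.2]
eef_rot: [-3.14, 0.002, 3.14]
wrist_force: [0.2, -0.6, 0.2]
finger_gap: 0.9
finger_force: 0.0
```

View pics/p4.png

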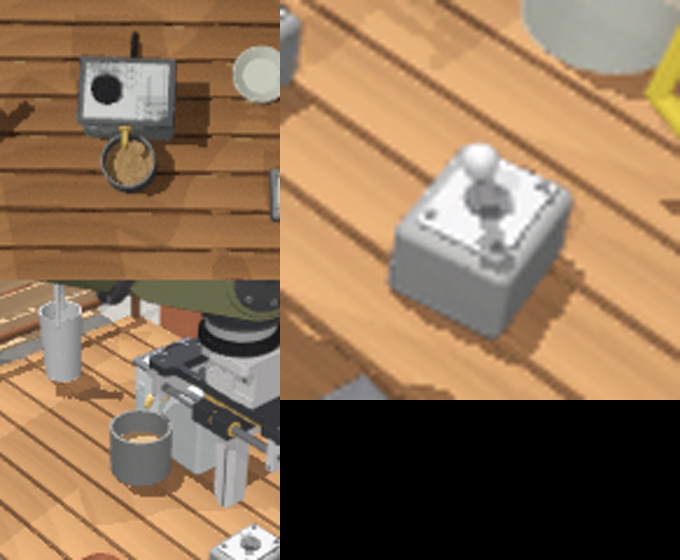

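The pot stands upright at the tank with the spout over its mouth. The pump ball is at side pixel ≈ (349.6,252). Now I compute the numbers.

```bash
python3 -c "
from h import *
print('pot',ray('top',170+129.5/2.333-.5,110+163.5/2.333-.5,86))
for z in(107,110,113):print('ball',ray('side',349.6,252,z))
print('pivot',ray('side',310+(488-280)/5-.5,220+200/5-.5,66),tc(718,341,66))
e=lambda q,a:(535-q*np.sin(.45)*np.cos(a),-295-q*np.sin(.45)*np.sin(a),66+q*np.cos(.45))
for X in (e(49,.23),):print(X,proj('top',X),proj('side',X))
print('spout 593,144',proj('top',(593,144,107)),'598',proj('top',(598,144,107)))"
```

```text
pot [575.02058552 141.46079117  86.        ]
ball [ 514.50470997 -300.64572797  107.        ]
ball [ 511.75914485 -302.36239089  110.        ]
ball [ 509.01357973 -304.07905381  113.        ]
pivot [ 533.96976813 -296.70234775   66.        ] [ 538.22981032 -295.14437352   66.        ]
(np.float64(514.2479451460662), np.float64(-299.8589558992021), np.float64(110.12190801528116)) [351.31566718 197.24750544] [349.45369926 250.93357802]
spout 593,144 [224.03196602 173.52035345] 598 [224.06134647 172.11587195]
```

Pot ≈ (575,141.5), about 19 mm from the spout, which is inside the tolerance. The ball is at about (513,-301,110), its direction is yaw ≈ 0.23, and the pivot is at about (536,-295). I'm going behind the ball with shut fingers turned 13°.

```bash
python3 -m inch '[{"gripper":0,"dx":0.015,"dy":-0.035,"dz":0,"wx":0,"wy":0,"wz":4},{"gripper":0,"dx":0.03,"dy":-0.07,"dz":0,"wx":0,"wy":0,"wz":8},{"gripper":0,"dx":0.045,"dy":-0.1,"dz":0,"wx":0,"wy":0,"wz":13},{"gripper":0,"dx":0.053,"dy":-0.1235,"dz":0,"wx":0,"wy":0,"wz":13},{"gripper":0,"dx":0.053,"dy":-0.1235,"dz":-0.02,"wx":0,"wy":0,"wz":13}]'
python3 -m inch '[{"gripper":0,"dx":0,"dy":0,"dz":-0.03,"wx":0,"wy":0,"wz":0},{"gripper":0,"dx":0,"dy":0,"dz":-0.06,"wx":0,"wy":0,"wz":0},{"gripper":0,"dx":0,"dy":0,"dz":-0.08,"wx":0,"wy":0,"wz":0},{"gripper":0,"dx":0,"dy":0,"dz":-0.08,"wx":0,"wy":0,"wz":0},{"gripper":0,"dx":0,"dy":0,"dz":-0.08,"wx":0,"wy":0,"wz":0}]'
python3 -c "
from h import *;import cv2
print(manip.read_state()['eef_pos'])
c=manip.camera('side')[190:310,300:400];d=manip.camera('wrist')
cv2.imwrite('pics/p5.png',np.hstack([cv2.resize(c,(320,384),interpolation=cv2.INTER_CUBIC),cv2.resize(d,(470,384))]))"
```

```text
clock: 6.28
eef_pos: [480.3, -292.1, 165.1]
eef_rot: [-3.137, 0.004, -2.915]
wrist_force: [0.6, 0.8, -0.5]
finger_gap: 0.4
finger_force: 0.0
clock: 6.7
eef_pos: [478.1, -288.1, 82.9]
eef_rot: [3.141, -0.0, -2.914]
wrist_force: [-0.4, -0.3, 1.0]
finger_gap: 0.4
finger_force: 0.0
[ 478.12198466 -288.08309033   82.91988396]
```

View pics/p5.png

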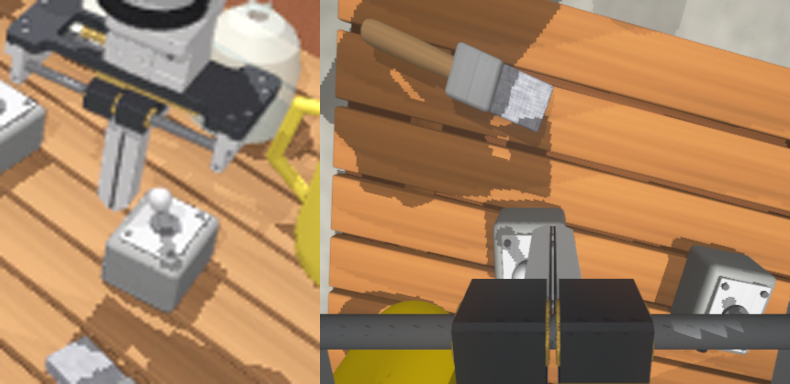

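The fingers stand behind the box but about 20 mm to the lamp side of the lever (wrist columns: fingers 553, ball 520). I correct y and z first, then push along the box's x.

```bash
python3 -m inch '[{"gripper":0,"dx":0,"dy":-0.007,"dz":0.005,"wx":0,"wy":0,"wz":0},{"gripper":0,"dx":0,"dy":-0.014,"dz":0.01,"wx":0,"wy":0,"wz":0},{"gripper":0,"dx":0,"dy":-0.0215,"dz":0.01,"wx":0,"wy":0,"wz":0},{"gripper":0,"dx":0,"dy":-0.0215,"dz":0.01,"wx":0,"wy":0,"wz":0},{"gripper":0,"dx":0,"dy":-0.0215,"dz":0.01,"wx":0,"wy":0,"wz":0}]'
python3 -m inch '[{"gripper":0,"dx":0.005,"dy":0.001,"dz":0,"wx":0,"wy":0,"wz":0},{"gripper":0,"dx":0.01,"dy":0.0023,"dz":0,"wx":0,"wy":0,"wz":0},{"gripper":0,"dx":0.015,"dy":0.0035,"dz":0,"wx":0,"wy":0,"wz":0},{"gripper":0,"dx":0.02,"dy":0.0047,"dz":0,"wx":0,"wy":0,"wz":0},{"gripper":0,"dx":0.025,"dy":0.0058,"dz":0,"wx":0,"wy":0,"wz":0}]'
```

```text
clock: 7.22
eef_pos: [477.7, -311.1, 92.9]
eef_rot: [-3.141, 0.0, -2.916]
wrist_force: [0.0, 0.8, -0.3]
finger_gap: 0.6
finger_force: 0.0
clock: 7.63
eef_pos: [503.5, -304.3, 92.6]
eef_rot: [3.141, -0.0, -2.914]
wrist_force: [0.4, 0.5, -0.3]
finger_gap: 0.5
finger_force: 0.0
```

```bash
python3 -m inch '[{"gripper":0,"dx":0.006,"dy":0.0014,"dz":0,"wx":0,"wy":0,"wz":0},{"gripper":0,"dx":0.012,"dy":0.0028,"dz":0,"wx":0,"wy":0,"wz":0},{"gripper":0,"dx":0.018,"dy":0.0042,"dz":0,"wx":0,"wy":0,"wz":0},{"gripper":0,"dx":0.024,"dy":0.0056,"dz":0,"wx":0,"wy":0,"wz":0},{"gripper":0,"dx":0.03,"dy":0.007,"dz":0,"wx":0,"wy":0,"wz":0}]'
python3 -m inch '[{"gripper":0,"dx":0,"dy":0,"dz":0,"wx":0,"wy":0,"wz":0},{"gripper":0,"dx":-0.02,"dy":-0.005,"dz":0,"wx":0,"wy":0,"wz":0},{"gripper":0,"dx":-0.05,"dy":-0.012,"dz":0,"wx":0,"wy":0,"wz":0},{"gripper":0,"dx":-0.08,"dy":-0.019,"dz":0.01,"wx":0,"wy":0,"wz":0},{"gripper":0,"dx":-0.08,"dy":-0.019,"dz":0.03,"wx":0,"wy":0,"wz":0}]'
python3 -m inch '[{"gripper":0,"dx":-0.01,"dy":0,"dz":0.04,"wx":0,"wy":0,"wz":0},{"gripper":0,"dx":-0.02,"dy":0,"dz":0.08,"wx":0,"wy":0,"wz":0},{"gripper":0,"dx":-0.03,"dy":0,"dz":0.11,"wx":0,"wy":0,"wz":0},{"gripper":0,"dx":-0.03,"dy":0,"dz":0.11,"wx":0,"wy":0,"wz":0},{"gripper":0,"dx":-0.03,"dy":0,"dz":0.11,"wx":0,"wy":0,"wz":0}]'
python3 -c "
from h import *;import cv2
a=manip.camera('top');b=manip.camera('side')
r=lambda i:cv2.resize(i,(400,400),interpolation=cv2.INTER_CUBIC)
cv2.imwrite('pics/p6.png',np.hstack([r(a[130:230,190:290]),r(b[210:310,290:390])]))"
```

```text
clock: 8.05
eef_pos: [533.4, -297.5, 92.7]
eef_rot: [3.142, -0.0, -2.915]
wrist_force: [1.0, -0.8, 0.6]
finger_gap: 0.1
finger_force: 0.0
clock: 8.47
eef_pos: [448.2, -316.7, 120.9]
eef_rot: [3.138, -0.004, -2.917]
wrist_force: [-0.1, -0.2, -0.8]
finger_gap: 0.2
finger_force: 0.0
clock: 8.88
eef_pos: [422.9, -317.1, 234.2]
eef_rot: [-3.139, 0.002, -2.915]
wrist_force: [-0.4, -0.6, -1.5]
finger_gap: 0.7
finger_force: 0.0
```

View pics/p6.png

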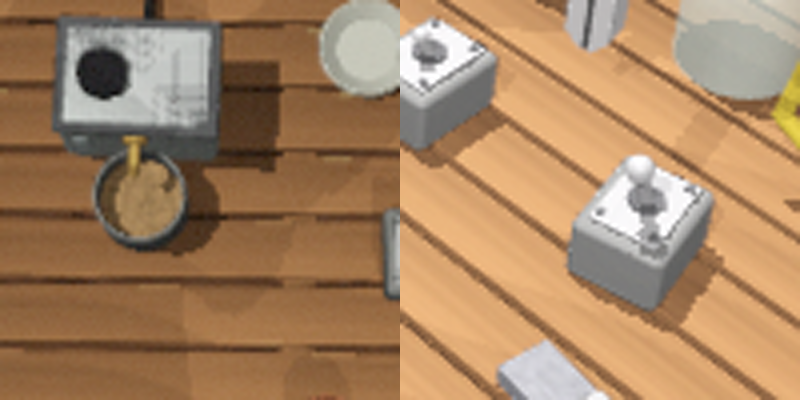

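```bash
python3 -c "
from h import *;import cv2
for s in(-21.3,0,21.3):
  X=(536+s*.97,-295.5+s*.23,66+np.sqrt(49**2-s*s));print(s,X,proj('side',X),proj('top',X))
p=np.array([478.1,-288.1,82.9]);r=[3.141,0,-2.914]
print('wrist ball',wray(218,270,110,p,r),'tcp col',wray(253,300,83,p,r))
b=manip.camera('side');t=manip.camera('top');s0=cv2.imread('pics/side0.png');t0=cv2.imread('pics/top0.png')
tp=s0[247:258,345:356];m=cv2.matchTemplate(b[225:280,320:380],tp,cv2.TM_CCOEFF_NORMED);print(cv2.minMaxLoc(m),'expect',(25,22))
d=cv2.absdiff(s0,b).max(2)[225:295,325:385];print('side diff',(d>40).sum(),np.argwhere(d>40).mean(0)+[225,325])
g=cv2.cvtColor(b,6);print(g[244:262,340:374])
print(manip.read_state()['eef_pos'])"
```

```text
-21.3 (515.3389999999999, -300.399, np.float64(110.12833556797719)) [349.9219247  250.84622865] [351.46718546 196.93754349]
0 (536.0, -295.5, np.float64(115.0)) [354.07251043 244.459423  ] [350.25221726 190.82999343]
21.3 (556.6610000000001, -290.601, np.float64(110.12833556797719)) [357.54758165 241.13197334] [348.47650474 185.13996344]
wrist ball [ 507.24631603 -304.63353257  110.        ] tcp col [ 540.99569071 -273.97514594   83.        ]
(-0.40134963393211365, 0.999579131603241, (44, 6), (25, 22)) expect (25, 22)
side diff 0 [nan nan]
[[184 180 177 174 173 173 174 176 175 177 127 117 120 154 190 191 191 194
  190 175 175 175 172 170 169 168 168 169 168 165 166 177 175 176]
 [183 183 182 177 176 174 171 174 176 175 172 148 107 113 126 178 189 191
  190 177 176 175 175 174 172 169 168 167 169 171 183 180 177 177]
 [180 182 184 184 180 176 175 174 174 176 177 176 177 127 110 114 148 181
  173 173 177 177 175 174 175 172 171 168 167 171 185 185 182 179]
 [183 181 182 183 184 181 178 176 174 174 175 176 175 171 152 103 110 116
  148 164 169 173 174 175 174 174 174 172 173 182 183 185
[... 1400 characters left out ...]
51 117 116 124 170]
 [196 212 254 249 250 250 242 151 151 135 148 150 143 128 137 158 232 248
  248 248 248 245 217 151 195 147 201 177 168 176 176 128 116 118]
 [211 251 249 250 250 246 212 150 149 138 145 150 146 142 151 161 215 248
  248 249 247 247 246 212 140 197 185 171 165 180 177 171 148 115]
 [239 250 249 250 250 246 240 129 148 135 142 148 146 145 151 156 195 247
  248 247 247 249 247 132 143 191 173 155 141 177 180 180 177 176]
 [231 248 250 250 247 247 244 185 126 146 104 107 105 103 151 153 185 248
  247 247 249 246 157 197 193 178 159 130 138 164 179 178 179 179]]
[ 422.61477017 -316.32223893  231.18588141]<string>:9: RuntimeWarning: Mean of empty slice.
  ret = um.true_divide(
```

```bash
python3 -c "
from h import *;import cv2
for nm,c,a in(('right',(536,-295.5),.23),('left',(533,-107),0.02)):
  for L in(0,24,49):
    s=-L*np.sin(.45);X=(c[0]+s*np.cos(a),c[1]+s*np.sin(a),66+L*np.cos(.45));print(nm,L,np.round(X,0),proj('side',X).round(1),proj('top',X).round(1))
g=cv2.cvtColor(cv2.imread('pics/side0.png'),6);print(g[214:236,280:314])
g=cv2.cvtColor(cv2.imread('pics/top0.png'),6);print(g[184:204,287:303]);print(g[182:206,338:360])"
```

```text
right 0 [ 536. -296.   66.] [351.2 258.9] [347.5 192.8]
right 24 [ 526. -298.   88.] [350.6 255. ] [349.4 194.8]
right 49 [ 515. -300.  110.] [349.9 250.9] [351.5 197. ]
left 0 [ 533. -107.   66.] [296.6 221.9] [294.6 193. ]
left 24 [ 523. -107.   88.] [294.5 217.5] [295.2 195.1]
left 49 [ 512. -107.  110.] [292.2 212.7] [295.9 197.3]
[[106 117 166 177 177 176 177 177 177 176 175 171 168 168 166 164 165 164
  162 134 158 158 158 163 175 125 107 107 145 178 175 174 174 174]
 [125 108 109 143 180 177 177 176 176 176 176 176 172 169 168 168 175 191
  139 151 201 155 156 155 158 162 148 101 107 115 168 175 174 174]
 [160 146 102 105 119 170 176 177 176 176 175 176 176 173 176 195 216 228
  132 158 233 216 177 159 154 158 163 176 124 106 108 143 177 175]
 [160 161 169 121 105 111 147 181 176 177 176 174 167 193 241 250 226 235
  236 234 232 232 231 204 158 156 158 163 164 150 102 107 118 169]
 [160 160 161 159 144 109 106 122 173 177 177 176 182 203 227 227 203 199
  232 233 234 235 235 236 241 179 152 156 161 166 176 123 106 107]
 [160 159 160 159 164 168 104 107 117 164 186 217 232 193 
[... 5213 characters left out ...]
6 163 147 153 152 125  69  82
   69  80  74  84]
 [ 66  67  97 123 142 174 158 166 174 174 177 175 165 142 121 111  87  99
   78  70  60  82]
 [ 53  60  85 124 134 138 109 128 175 175 175 177 179 161 123  94  73  88
   79  71  60  80]
 [ 60  56  75 124 126 110 148 171 179 154 154 134 147 143 124 110  70  81
  105  89  40  48]
 [ 76  61  70 117 128 124 129 139 151 131 125 113 118 114 112  99  68  66
   73  61  35  30]
 [ 95  55  67 107 125 124 115 115 119 114 103  86  78  78  74  68  58  59
   60  53  59  67]
 [108  72  63  78 114 108  94  83  80  77  70  59  61  62  68  64  64  68
   73 104 106 108]
 [110  98  57  49  76  73  65  58  64  66  63  66  66  80 105 106 104 104
  106 115 116 115]]
```

The numeric check confirms the right box has the long lever (top ball pixel (351,197) fits the 58 mm lever). The left ball fits the 30 mm one. The lever ended up exactly where it began, so I repeat the push more slowly and watch the force.

```bash
python3 -m inch '[{"gripper":0,"dx":0.012,"dy":0.001,"dz":-0.03,"wx":0,"wy":0,"wz":0},{"gripper":0,"dx":0.025,"dy":0.003,"dz":-0.06,"wx":0,"wy":0,"wz":0},{"gripper":0,"dx":0.037,"dy":0.005,"dz":-0.09,"wx":0,"wy":0,"wz":0},{"gripper":0,"dx":0.05,"dy":0.006,"dz":-0.12,"wx":0,"wy":0,"wz":0},{"gripper":0,"dx":0.055,"dy":0.007,"dz":-0.136,"wx":0,"wy":0,"wz":0}]'
python3 -m inch '[{"gripper":0,"dx":0.002,"dy":0.0005,"dz":0,"wx":0,"wy":0,"wz":0},{"gripper":0,"dx":0.004,"dy":0.001,"dz":0,"wx":0,"wy":0,"wz":0},{"gripper":0,"dx":0.008,"dy":0.002,"dz":0,"wx":0,"wy":0,"wz":0},{"gripper":0,"dx":0.013,"dy":0.003,"dz":0,"wx":0,"wy":0,"wz":0},{"gripper":0,"dx":0.018,"dy":0.004,"dz":0,"wx":0,"wy":0,"wz":0}]'
cat > f.py <<'E'
from h import *;import cv2
s=manip.read_state();print(s['eef_pos'].round(1),s['wrist_force'].round(2),s['moment'].round(2))
b=manip.camera('side');s0=cv2.imread('pics/side0.png')
g=cv2.cvtColor(b,6);print(g[236:260:1,338:366]);
print('tcp px',proj('side',s['eef_pos']).round(1))
E
python3 f.py
```

```text
clock: 9.5
eef_pos: [477.5, -308.2, 91.9]
eef_rot: [3.137, -0.004, -2.914]
wrist_force: [-0.3, 0.9, -0.3]
finger_gap: 0.5
finger_force: 0.0
clock: 9.92
eef_pos: [496.6, -306.0, 98.1]
eef_rot: [-3.14, 0.001, -2.915]
wrist_force: [-0.8, -0.1, 0.1]
finger_gap: 0.5
finger_force: 0.0
[ 496.6 -306.    98.1] [-0.85 -0.13  0.09] [ 0.    0.02 -0.05]
[[130 116 101 134 177 193 187 187 188 183 133 109 188 188 187 187 177 152
  154 176 177 169 161 160 160 163 162 163]
 [171 150  99 102 131 182 187 187 187 181 100 115 188 187 188 185 165 151
  156 181 185 181 177 169 160 160 162 163]
 [177 176 180 124 112 160 187 187 188 181  87 143 187 188 187 184 156 151
  159 183 185 185 183 178 175 160 160 162]
 [173 175 176 172 161 171 187 188 187 174  85 165 188 187 189 191 147 151
  157 168 176 183 185 183 166 163 162 160]
 [173 173 175 176 179 195 188 187 185 161  87 177 187 188 188 188 152 153
  165 172 170 167 168 170 170 166 164 162]
 [178 175 173 172 181 199 188 188 183 139  98 187 187 188 186 177 150 156
  184 190 173 170 167 168 169 171 170 166]
 [181 178 175 171 167 191 187 187 182 115 115 187 187 1
[... 1372 characters left out ...]
94 209 243 245 176 175 178 179 177 174 217 234 232
  232 231 228 197 118 170 166 162 160 112]
 [116 120 148 185 192 208 240 250 248 222 178 164 164 156 175 232 233 232
  231 231 232 233 233 230 185 166 165 157]
 [143 113 137 191 205 228 251 251 252 246 194 126 119 143 156 216 230 231
  231 231 235 250 246 225 181 165 190 162]
 [175 165 189 202 226 251 252 252 248 202 150 139 149 144 141 131 173 214
  233 233 236 249 244 141 145 165 250 185]
 [187 216 198 213 255 251 252 252 244 152 152 136 148 150 144 131 138 161
  234 250 250 249 249 246 219 154 197 148]
 [184 195 213 253 251 252 252 247 214 152 150 140 149 151 147 143 152 163
  216 250 249 250 249 249 248 214 142 197]]
tcp px [346.  259.3]
```

The fingertip shows about 8.5 px higher than the projected TCP, in the pot pictures as well, so the real tip is about 25 mm above the reported z. The sweep passed over the ball. I back off, go 30 mm lower and push again.

```bash
python3 -m inch '[{"gripper":0,"dx":-0.01,"dy":-0.003,"dz":0,"wx":0,"wy":0,"wz":0},{"gripper":0,"dx":-0.02,"dy":-0.005,"dz":0,"wx":0,"wy":0,"wz":0},{"gripper":0,"dx":-0.02,"dy":-0.005,"dz":-0.015,"wx":0,"wy":0,"wz":0},{"gripper":0,"dx":-0.02,"dy":-0.005,"dz":-0.03,"wx":0,"wy":0,"wz":0},{"gripper":0,"dx":-0.02,"dy":-0.005,"dz":-0.03,"wx":0,"wy":0,"wz":0}]'
python3 -m inch '[{"gripper":0,"dx":0.006,"dy":0.0014,"dz":0,"wx":0,"wy":0,"wz":0},{"gripper":0,"dx":0.012,"dy":0.003,"dz":0,"wx":0,"wy":0,"wz":0},{"gripper":0,"dx":0.018,"dy":0.004,"dz":0,"wx":0,"wy":0,"wz":0},{"gripper":0,"dx":0.024,"dy":0.0055,"dz":0,"wx":0,"wy":0,"wz":0},{"gripper":0,"dx":0.03,"dy":0.007,"dz":0,"wx":0,"wy":0,"wz":0}]'
python3 -m inch '[{"gripper":0,"dx":0.004,"dy":0.001,"dz":0,"wx":0,"wy":0,"wz":0},{"gripper":0,"dx":0.008,"dy":0.002,"dz":0,"wx":0,"wy":0,"wz":0},{"gripper":0,"dx":0.012,"dy":0.003,"dz":0,"wx":0,"wy":0,"wz":0},{"gripper":0,"dx":0.016,"dy":0.004,"dz":0,"wx":0,"wy":0,"wz":0},{"gripper":0,"dx":0.02,"dy":0.005,"dz":0,"wx":0,"wy":0,"wz":0}]'
python3 -m inch '[{"gripper":0,"dx":0.002,"dy":0.0005,"dz":0,"wx":0,"wy":0,"wz":0},{"gripper":0,"dx":0.004,"dy":0.001,"dz":0,"wx":0,"wy":0,"wz":0},{"gripper":0,"dx":0.006,"dy":0.0015,"dz":0,"wx":0,"wy":0,"wz":0},{"gripper":0,"dx":0.006,"dy":0.0015,"dz":0,"wx":0,"wy":0,"wz":0},{"gripper":0,"dx":0.006,"dy":0.0015,"dz":0,"wx":0,"wy":0,"wz":0}]'
```

```text
clock: 10.38
eef_pos: [473.6, -310.3, 64.6]
eef_rot: [3.139, -0.002, -2.916]
wrist_force: [-0.2, -0.5, -0.2]
finger_gap: 0.7
finger_force: 0.0
clock: 10.8
eef_pos: [506.4, -303.8, 67.5]
eef_rot: [-3.141, -0.0, -2.915]
wrist_force: [-3.2, -0.3, 2.2]
finger_gap: 0.6
finger_force: 1.7
clock: 11.22
eef_pos: [526.3, -298.5, 66.6]
eef_rot: [3.141, 0.0, -2.915]
wrist_force: [1.7, 0.1, -0.0]
finger_gap: 0.5
finger_force: 0.0
clock: 11.63
eef_pos: [531.8, -297.2, 66.7]
eef_rot: [3.142, -0.0, -2.915]
wrist_force: [0.0, -0.0, -0.3]
finger_gap: 0.4
finger_force: 0.0
```

The force rose to 3 N and then vanished, which looks like the snap. I retreat, raise and check numerically.

```bash
python3 -m inch '[{"gripper":0,"dx":-0.02,"dy":-0.005,"dz":0,"wx":0,"wy":0,"wz":0},{"gripper":0,"dx":-0.05,"dy":-0.012,"dz":0,"wx":0,"wy":0,"wz":0},{"gripper":0,"dx":-0.07,"dy":-0.017,"dz":0.01,"wx":0,"wy":0,"wz":0},{"gripper":0,"dx":-0.08,"dy":-0.019,"dz":0.04,"wx":0,"wy":0,"wz":0},{"gripper":0,"dx":-0.09,"dy":-0.019,"dz":0.08,"wx":0,"wy":0,"wz":0}]'
python3 -m inch '[{"gripper":0,"dx":-0.02,"dy":0,"dz":0.04,"wx":0,"wy":0,"wz":0},{"gripper":0,"dx":-0.03,"dy":0,"dz":0.08,"wx":0,"wy":0,"wz":0},{"gripper":0,"dx":-0.03,"dy":0,"dz":0.1,"wx":0,"wy":0,"wz":0},{"gripper":0,"dx":-0.03,"dy":0,"dz":0.1,"wx":0,"wy":0,"wz":0},{"gripper":0,"dx":-0.03,"dy":0,"dz":0.1,"wx":0,"wy":0,"wz":0}]'
python3 - <<'E'
from h import *;import cv2
np.set_printoptions(linewidth=200)
b=manip.camera('side');t=manip.camera('top');g=cv2.cvtColor(b,6)
s0=cv2.cvtColor(cv2.imread('pics/side0.png'),6)
m=cv2.matchTemplate(g[225:275,330:375],s0[248:256,346:354],cv2.TM_CCOEFF_NORMED);_,v,_,l=cv2.minMaxLoc(m);print('ball',v,l[0]+330+3.5,l[1]+225+3.5,'on expected 357.5 241.1 / off 349.5 251.5')
m=cv2.matchTemplate(g[210:232,285:308],s0[214:226,291:304],cv2.TM_CCOEFF_NORMED);print('lamp',cv2.minMaxLoc(m)[1::2],'expect (6,4)')
# pot rim: match p4-time view; bystanders diff
p=cv2.cvtColor(cv2.imread('pics/p6.png')[:, :400],6);p=cv2.resize(p,(100,100),interpolation=cv2.INTER_AREA)
gt=cv2.cvtColor(t,6)[130:230,190:290]
m=cv2.matchTemplate(gt,p[34:66,20:52],cv2.TM_CCOEFF_NORMED);print('pot',cv2.minMaxLoc(m)[1::2],'expect (20,34)')
s=manip.read_state();print(s['eef_pos'],s['qd'].round(2))
E
```

```text
clock: 12.05
eef_pos: [439.5, -315.7, 145.4]
eef_rot: [3.138, -0.003, -2.916]
wrist_force: [0.3, -0.3, 0.9]
finger_gap: 0.2
finger_force: 0.0
clock: 12.47
eef_pos: [411.9, -316.5, 247.7]
eef_rot: [-3.14, 0.001, -2.915]
wrist_force: [-0.8, 0.6, 0.1]
finger_gap: 0.5
finger_force: 0.0
ball 0.7429637312889099 357.5 241.5 on expected 357.5 241.1 / off 349.5 251.5
lamp (0.9957761764526367, (6, 4)) expect (6,4)
pot (0.994586706161499, (20, 34)) expect (20,34)
[ 411.51890272 -315.9019964   245.4807994 ] [ 0.    0.01  0.01 -0.    0.    0.  ]
```

The pump ball is now at the on position (357.5,241.5), the lamp is unchanged, and the pot stands about 18 mm from the spout's mouth. I'm handing in.

```bash
python3 -c "
from cell import manip
print(manip.sign_off())"
```

```text
the job is handed in; nothing more can be done
None
```

The job is handed in, but `sign_off()` returned no verdict: by my measurements the pot stands upright about 18 mm from the spout's mouth (limit 30 mm), the pump lever has snapped to on, and the lamp lever is still off; I did not re-measure the bystanders.

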